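# Put away the loose tiles on the van shelf

### The arm

A 7-joint arm with a two-finger parallel gripper is mounted at the origin on the work surface. World frame = base frame: x ahead of the robot, y to its left, z up, the work surface at z = 0. Lengths are in m, angles in rad, forces in N, time in s.
With the tool pointing down it reaches from about 0.35 to 0.9 m from the base axis. Payload 7.2 kg.
Tool frame: the origin (TCP) lies midway between the tips of the shut fingers; the grasp point (between the pads) lies 19 mm behind it (env.pinch_z is the distance from the TCP to the grasp point, in m); z points along the fingers, y is the line along which they close (so a half turn about z gives the same grasp; the last joint's range is limited). The gripper opens to 85 mm and grips with 20 to 120 N. Pads are 22 mm wide; open, the fingers measure 114 mm over their backs; the gripper's body (76 mm by 85 mm) begins 54 mm behind the grasp point. The pads swing forward as they close: fully open they stand 13 mm farther back than shut.
Start: joints at [-1.255, 0.411, -0.013, 1.596, 0.006, 1.134, -0.082], TCP at [0.234, 0.58, 0.231] pointing down, gripper open.
Joint ranges: [-2.95, 2.95], [-0.29, 1.99], [-1.47, 1.44], [0.14, 2.54], [-1.03, 4.17], [0.13, 1.85], [-2.86, 2.86]. Speed limits (rad/s): [2.39, 2.39, 3.01, 3.01, 3.14, 3.14, 3.14].

### API

Orientations are given as a unit quaternion [w, x, y, z].
In Python, from rig import readout, eyes, env gives the robot as it stands. The module is installed in compiled form; this text tells all that it offers.
- The arm moves only by the tool jog_arm, never from a script. Its argument "targets" is a list of rows, each a list of 3 entries, a list of its own where there are three numbers: the shift along the tool's x, y, z in units of 50 mm (1.0 is 50 mm), then the turn, a rotation vector about the tool's x, y, z in rad, then the closure, from 0 (fully open) to 1 (shut). In form: [[[tx, ty, tz], [wx, wy, wz], claw], ...]. A call has 1 to 12 rows; each row shifts and turns the commanded pose from where the row before left it, along the tool's axes as they then stand; what a row does not reach is not made up. A row lasts 1/8 s, in which the tool goes at most 62.5 mm and 10.7 degrees, less where a joint would pass 70% of its speed; a pose out of reach is approached as far as the arm can. A call is refused whole if a number of a shift passes 1 or a number of a turn 0.188, either way. A call with a gripper value outside its range is refused whole. The fingers move at their own pace and stop on an object; "newtons" is the grip in N (left out, the last holds). Time passes only in rows, so rows that do not move let the fingers close. It gives the time, the measured TCP pose, the force, the opening and the grip force at its end, in the units of the state.
- readout.state(): the state, without advancing time (a new reading comes with each control period).
- eyes.grab_frame(name): name is "scene" or "side" or "wrist"; returns (picture, depth): 400x640x3 uint8, blue, green, red; 400x640 float32, m along the optical axis (not along the pixel's ray), 0 where there is no reading.
- eyes.calibration(name): a dict with "fx", "fy", "cx", "cy" (pixels), "xyz" and "orientation" of the camera in the world. Camera axes: x right, y down, z forward; pixel columns grow to the right and rows downward; lengths in m; the calibration is good to about 2 mm. A picture is of the moment at which its call begins: read the wrist's pose just before it. calibration takes no time and is no camera call; for the wrist camera it gives the pose at the moment of the call.
- env.close_job(): hands the job in; it is judged then, once.
The state is a dict: "clock": time; "joint_pos": joint angles; "joint_velocities": joint speeds; "joint_efforts": joint torques, N m; "eef_pos": TCP position; "ee_rot": TCP orientation; "ft_force": force on the tool from outside, world axes, zero at the start; "moment": the same for the moment, N m; "finger_gap": opening from 0.0 (shut) to 1.0 (fully open); "gripper_force": force on a finger pad.
Only numpy, scipy, OpenCV 4.12 (cv2) and the standard library are available. Lean on these libraries where they do the work, as an engineer would, in place of code of your own. Each camera call takes 0.05 s, during which the arm holds its last target. There are 200 camera calls.

### The job

Put the four loose green tiles away, glazed face up, before the van moves off. Stack the three sound ones on the ribbed rubber mat: the longest at the bottom, in the middle of the mat and lying along it, then the medium one, then the square one on top, each centred and squared up on the one below; lay the cracked one flat in the grey offcut tray. Set them down rather than dropping them, and leave the hammer, the round grout tool and the blue levelling base where they lie.

Things in the scene. Friction and masses are not known exactly. Their poses are not given: they have to be found in the camera images.
- long_tile: The longest sound green glazed tile, 200 x 65 x 10 mm, lying flat on the shelf glazed face up (buff biscuit below the glaze), about 0.26 kg. Origin: centre of its underside; x along its length, y across its width, z up out of the glaze.
- subway_tile: The medium sound green glazed tile (subway tile), 130 x 65 x 10 mm, whole, lying flat glazed face up, about 0.17 kg. Origin: centre of its underside; x along its length, y across its width, z up out of the glaze.
- square_tile: The square sound green glazed tile, 65 x 65 x 10 mm, lying flat glazed face up, about 0.09 kg. Origin: centre of its underside; x and y along its sides, z up out of the glaze.
- cracked_tile: A cracked green glazed tile, 130 x 65 x 10 mm like the medium one but with dark crack lines across the glaze and one corner (about 22 x 18 mm, at its +x +y corner) snapped off; still one solid piece, its long sides straight and parallel for at least 40 mm either side of its middle; about 0.16 kg, lying flat glazed face up. Origin: centre of its underside (of the full 130 x 65 outline); x along its length, y across its width, z up out of the glaze.
- rubber_mat: Black ribbed rubber mat, 220 x 90 mm and 4 mm thick, fixed on the shelf: here the sound tiles are stacked. Origin: centre of its underside, on the shelf; x along its 220 mm length, y across; its top lies 4 mm above the origin.
- offcut_tray: Shallow open grey plastic offcut tray, outside 180 x 160 mm and 21 mm high, walls and floor 3 mm thick (inside 174 x 154 mm), fixed on the shelf, empty. Origin: centre of its underside, on the shelf; x along its 180 mm side; its inner floor lies 3 mm above the origin.
- tile_hammer: Steel tile hammer lying flat at one side, about 285 mm long with a 117 mm head, 29 mm high, black rubber grip; to be left alone. Origin: on the shelf under the middle of the shaft; x along the shaft towards the head.
- grout_tool: Round white plastic grout finishing tool, a disc 80 mm across with a round grip on top, 37 mm high, lying among the tiles; to be left alone. Origin: centre of its underside.
- levelling_base: Blue plastic clip-style levelling base, a 42 x 36 mm foot plate with an upright windowed tab, 47 mm high, standing among the tiles; to be left alone. Origin: centre of its underside.
Things that resemble listed ones, but are neither listed nor needed, are in the scene too. Several things have the shape of the rubber_mat; the one meant has the colours described above.

How it is judged:
At the end, for the whole second after the job is handed in: Long tile flat on the mat, within 15 mm of its centre; medium on long and square on medium, within 12 mm of centre; each along or square to the one below within 0.2 rad. Cracked tile flat on the tray floor, inside its walls. All glazed face up, released, at rest (horizontal distance between long_tile and rubber_mat below 0.015 m and angle between the x axis of long_tile and the x axis of rubber_mat, either way round below 0.2 rad and z of long_tile in the frame of rubber_mat between 0.001 and 0.007 m and horizontal distance between subway_tile and long_tile below 0.012 m and angle between the x axis of subway_tile and the x axis of long_tile, either way round below 0.2 rad and z of subway_tile in the frame of long_tile between 0.007 and 0.013 m and horizontal distance between square_tile and subway_tile below 0.012 m and (angle between the x axis of square_tile and the x axis of subway_tile, either way round below 0.2 rad or angle between the y axis of square_tile and the x axis of subway_tile, either way round below 0.2 rad) and z of square_tile in the frame of subway_tile between 0.007 and 0.013 m and z of cracked_tile in the frame of offcut_tray between 0.001 and 0.006 m and horizontal distance between cracked_tile and offcut_tray below 0.06 m and angle between each of long_tile, subway_tile, square_tile, cracked_tile's own z axis and vertical below 0.06 rad and linear speed of each of long_tile, subway_tile, square_tile, cracked_tile below 0.01 m/s); the robot touches nothing.
It fails at once if a tile is dropped (falls or flies free of the fingers faster than 0.6 m/s, a drop of about 20 mm) ((contact force between long_tile and the fingers below 0.05 N and linear speed of long_tile above 0.6 m/s) or (contact force between subway_tile and the fingers below 0.05 N and linear speed of subway_tile above 0.6 m/s) or (contact force between square_tile and the fingers below 0.05 N and linear speed of square_tile above 0.6 m/s) or (contact force between cracked_tile and the fingers below 0.05 N and linear speed of cracked_tile above 0.6 m/s)).
It fails at once if the hammer, the grout tool or the levelling base is shifted by more than 20 mm (distance of any of tile_hammer, grout_tool, levelling_base from where it was at the start of the episode above 0.02 m).
It also fails if it takes over 102 s, if anything falls off the work surface, if the arm or the gripper's body presses on something with over 40 N, if the wrist force passes 120 N, or if a joint passes its speed limit or range.

## Working session

There is one attempt and no reset: what is moved stays moved. The work goes in short steps, Python scripts to look and compute and a tool call to move; the robot and the scene stay as the last step left them, time stands still between calls to the robot, and variables do not carry over. Pictures are saved under pics/ and viewed, at most 14 in all, crops included, and the job is handed in when it is done.

Besides the shell and the picture viewer there is one more tool, called after "Request:" by a JSON object that holds its "name" and its "arguments". jog_arm: Moves the arm, as the interface text tells. Its arguments: {"type":"object","properties":{"targets":{"type":"array","items":{"type":"array"}},"newtons":{"type":"number"}},"required":["targets"]}

```bash
mkdir -p pics; cat > h.py <<'E'
import numpy as np, cv2
from scipy.spatial.transform import Rotation as R
from rig import readout, eyes, env
def rot(q): return R.from_quat([q[1],q[2],q[3],q[0]]).as_matrix()
def shot(n,f=None):
    c=eyes.calibration(n); p,d=eyes.grab_frame(n)
    if f: cv2.imwrite('pics/'+f,p)
    return p,d,c
def plane(c,uv,z):
    uv=np.atleast_2d(np.asarray(uv,float)); r=np.c_[(uv[:,0]-c['cx'])/c['fx'],(uv[:,1]-c['cy'])/c['fy'],np.ones(len(uv))]@rot(c['orientation']).T
    o=np.array(c['xyz']); return o+r*((z-o[2])/r[:,2])[:,None]
def cloud(c,d):
    v,u=np.mgrid[:d.shape[0],:d.shape[1]]
    P=np.stack([(u-c['cx'])/c['fx']*d,(v-c['cy'])/c['fy']*d,d],-1)
    return P@rot(c['orientation']).T+np.array(c['xyz'])
E
python3 - <<'E'
from h import *
for n in('scene','side','wrist'):
    p,d,c=shot(n,n+'0.png'); print(n,c)
s=readout.state(); print(s); print(env.pinch_z)
E
```

```text
scene {'fx': 376.95016955954156, 'fy': 376.95016955954156, 'cx': 324.1863573251479, 'cy': 199.42546155307335, 'xyz': array([ 1.05355247, -0.71435211,  0.67765389]), 'orientation': array([-0.44686333,  0.82372171,  0.30854614, -0.16307968])}
side {'fx': 482.79400922639155, 'fy': 482.79400922639155, 'cx': 307.36853467385464, 'cy': 200.10832655078977, 'xyz': array([ 0.27677741, -0.95056489,  0.99727097]), 'orientation': array([-0.38189918,  0.92133498, -0.06342702,  0.03566356])}
wrist {'fx': 291.31532689614244, 'fy': 291.31532689614244, 'cx': 323.6857955893986, 'cy': 200.0878490847609, 'xyz': array([0.15687039, 0.61061691, 0.37357076]), 'orientation': array([0.1386504 , 0.81742414, 0.55145284, 0.09216075])}
{'clock': 0.15, 'joint_pos': array([-1.25519447,  0.41171818, -0.01269516,  1.59682988,  0.00559952,
        1.13431728, -0.08218715]), 'joint_velocities': array([ 0.00046783, -0.00142222, -0.00188571, -0.0028999 , -0.00013462,
       -0.00036546,  0.00022793]), 'joint_efforts': array([ 2.16506654e-03, -6.01036835e+01,  6.82746079e-01, -2.99643642e+01,
        1.39053146e-02,  7.88228674e-03,  1.46096545e-05]), 'eef_pos': array([0.23392891, 0.57916517, 0.23065406]), 'ee_rot': array([-7.20385801e-05,  1.90715057e-01,  9.81645244e-01, -6.14356447e-04]), 'ft_force': array([ 0.1413593 , -0.04010077, -0.37792145]), 'moment': array([0.00147315, 0.01471357, 0.01460101]), 'gripper_force': 0.0, 'finger_gap': 0.9986170747997656}
0.0187
```

View pics/scene0.png

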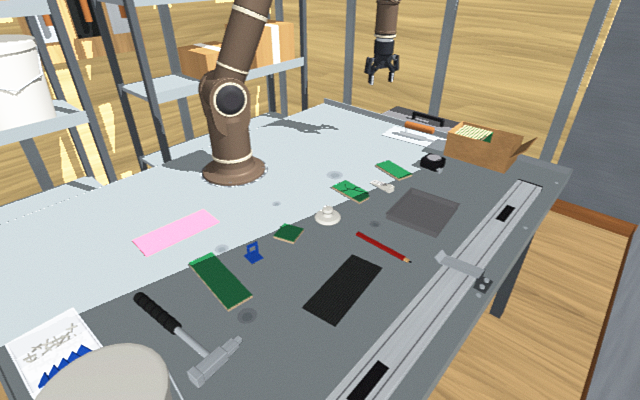

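View pics/side0.png

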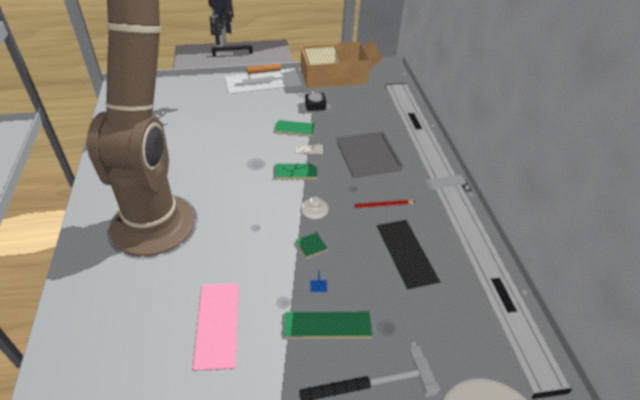

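Scene shows the long tile (220,280), square (289,233), cracked (350,190), medium (393,170), black mat (343,288), tray (423,211), grout tool (327,215), blue base (253,252) and hammer (190,335). Lookalikes are the pink mat-shaped sheet (176,231), the two 130 mm tiles for each other, and the boxed tiles (472,132).

```bash
cat >> h.py <<'E'
def rects(c,mask,z,amin=80):
    mask=cv2.morphologyEx(mask.astype(np.uint8)*255,cv2.MORPH_CLOSE,np.ones((5,5)))
    out=[]
    for k in cv2.findContours(mask,cv2.RETR_EXTERNAL,cv2.CHAIN_APPROX_NONE)[0]:
        if cv2.contourArea(k)<amin: continue
        P=plane(c,k[:,0],z)[:,:2]
        (x,y),(w,h),a=cv2.minAreaRect((P*1000).astype(np.float32))
        if w<h: w,h,a=h,w,a+90
        a=(a+90)%180-90
        m=k[:,0].mean(0); out.append([round(v,1) for v in (m[0],m[1],x,y,w,h,a)])
    return out
def green(p):
    H=cv2.cvtColor(p,cv2.COLOR_BGR2HSV); return (H[...,0]>45)&(H[...,0]<90)&(H[...,1]>110)&(H[...,2]>35)
E
python3 - <<'E'
from h import *
for n in('scene','side'):
    p,d,c=shot(n); print(n)
    for r in rects(c,green(p),.010): print('G',r)
    H=cv2.cvtColor(p,cv2.COLOR_BGR2HSV)
    for r in rects(c,H[...,2]<50,.004,600): print('K',r)
    pt=plane(c,[[423,211]] if n=='scene' else [[368,154]],.003); print(pt)
    P=cloud(c,d); zz=(P[...,2]>.013)&(P[...,2]<.028)&(P[...,0]>.2)&(abs(P[...,1])<.6)&(d>0)
    for r in rects(c,zz,.02,150): print('Z',r)
    B=(H[...,0]>105)&(H[...,0]<130)&(H[...,1]>150)
    for r in rects(c,B,.0,60): print('B',r)
p=cv2.imread('pics/scene0.png'); cv2.imwrite('pics/crop.png',cv2.resize(p[140:330,140:480],None,fx=2.3,fy=2.3,interpolation=3))
E
```

```text
scene
G [np.float64(219.6), np.float64(279.5), 424.7, -375.4, 197.9, 63.1, -7.6]
G [np.float64(288.3), np.float64(231.9), 422.5, -134.2, 62.6, 61.9, -73.2]
G [np.float64(351.0), np.float64(190.0), 420.9, 166.3, 126.5, 62.5, -7.2]
G [np.float64(393.5), np.float64(168.8), 444.6, 388.4, 125.7, 62.2, -16.0]
K [np.float64(342.4), np.float64(289.5), 670.0, -189.9, 220.1, 89.1, -83.8]
[[0.6579252  0.22381498 0.003     ]]
Z [np.float64(188.8), np.float64(339.4), 479.6, -526.0, 292.4, 117.9, 6.7]
Z [np.float64(488.0), np.float64(296.3), 948.2, 137.1, 932.1, 9.3, 89.9]
Z [np.float64(423.6), np.float64(210.3), 661.1, 210.5, 196.7, 167.0, -84.5]
Z [np.float64(437.2), np.float64(297.2), 853.2, 83.3, 1035.5, 116.9, -89.9]
B [np.float64(62.7), np.float64(364.4), 381.5, -713.1, 95.1, 27.3, -82.9]
B [np.float64(252.9), np.float64(252.2), 404.0, -254.9, 81.9, 42.6, -26.9]
side
G [np.float64(327.2), np.float64(323.6), 424.4, -375.9, 195.9, 59.8, -6.9]
G [np.float64(311.0), np.float64(243.9), 422.3, -136.2, 60.1, 57.1, 17.9]
G [np.float64(295.1), np.float64(170.2), 419.8, 163.6, 122.4, 53.8, -4.5]
G [np.float64(294.7), np.float64(126.8), 442.9, 384.8, 123.8, 53.7, -15.8]
K [np.float64(333.8), np.float64(388.5), 414.2, -528.5, 148.2, 26.3, 3.6]
K [np.float64(407.5), np.float64(254.6), 668.2, -192.3, 212.5, 83.9, -83.5]
[[0.66290851 0.21883244 0.003     ]]
Z [np.float64(377.1), np.float64(379.5), 486.8, -547.0, 287.0, 117.5, 15.5]
Z [np.float64(368.3), np.float64(153.4), 660.5, 206.7, 193.7, 166.6, -84.6]
Z [np.float64(474.2), np.float64(239.6), 858.0, -1.5, 1199.8, 116.0, -88.8]
Z [np.float64(504.4), np.float64(233.5), 944.7, 2.9, 1205.0, 15.4, -90.0]
Z [np.float64(573.0), np.float64(159.8), 1298.2, 175.9, 863.5, 27.0, -90.0]
B [np.float64(318.0), np.float64(285.7), 421.1, -263.6, 35.1, 33.3, -8.6]
```

View pics/crop.png

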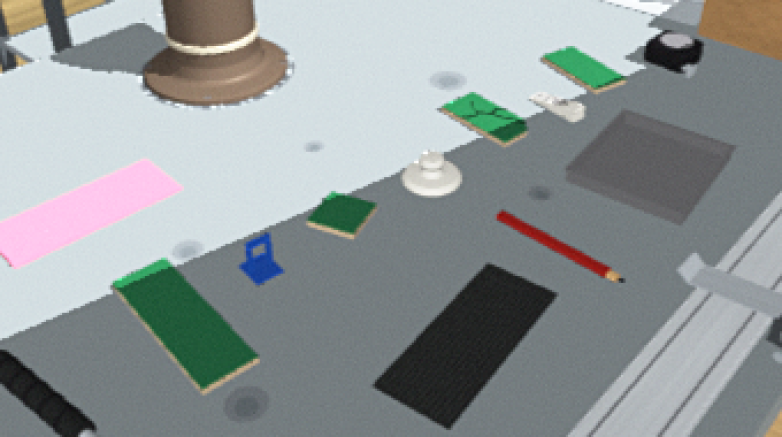

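The crop confirms it: the cracked tile with its dark lines is at scene (351,190), the whole medium one at (393,169), and the black ribbed mat is the target. The pink sheet is a decoy. I'll do the cracked tile first because it's nearest.

Request:
{"name": "jog_arm", "arguments": {"targets": [[[-0.82, -0.78, 0.2], [0, 0, 0], 0.1], [[-0.82, -0.78, 0.2], [0, 0, 0], 0.1], [[-0.82, -0.78, 0.2], [0, 0, 0], 0.1], [[-0.82, -0.78, 0.2], [0, 0, 0], 0.1], [[-0.82, -0.78, 0.2], [0, 0, 0], 0.1], [[-0.82, -0.78, 0.2], [0, 0, 0], 0.1], [[-0.82, -0.78, 0.2], [0, 0, 0], 0.1], [[-0.82, -0.78, 0.2], [0, 0, 0], 0.1], [[0, 0, 0], [0, 0, -0.136], 0.1], [[0, 0, 0], [0, 0, -0.136], 0.1], [[0, 0, 0], [0, 0, 0], 0.1]], "newtons": 40}}

```text
clock: 1.62
eef_pos: [0.4214, 0.1673, 0.1513]
ee_rot: [0.0, 0.057, 0.998, 0.0]
ft_force: [0.6, -0.2, -0.4]
finger_gap: 0.896
gripper_force: 0.0
```

```bash
cat >> h.py <<'E'
def plan(x,y,z,yaw):
    "mm, deg: shift in tool units + tool-z turn to bring TCP there, tool y along yaw"
    s=readout.state(); M=rot(s['ee_rot']); e=np.array([x,y,z])/1000-s['eef_pos']
    cy=np.degrees(np.arctan2(M[1,1],M[0,1])); t=(yaw-cy+90)%180-90
    print('t',round(s['clock'],2),'pos',(s['eef_pos']*1000).round(1),'yaw',cy.round(1),'tiltx,y',M[:2,2].round(4),'gap',round(s['finger_gap'],3))
    print('units',(M.T@e/.05).round(3),'wz',round(-np.radians(t),3),'other',round(-np.radians(t-np.sign(t)*180),3))
E
python3 - <<'E'
from h import *
p,d,c=shot('wrist','w1.png')
for r in rects(c,green(p),.010): print(r)
plan(421,166,0,83.5)
E
```

```text
[np.float64(40.3), np.float64(218.0), 424.4, -135.8, 66.9, 64.4, -72.5]
[np.float64(321.2), np.float64(178.1), 421.9, 165.2, 129.0, 64.4, -7.0]
[np.float64(544.1), np.float64(179.3), 445.5, 386.8, 128.8, 65.3, -15.8]
t 1.68 pos [421.4 167.4 151.3] yaw 83.4 tiltx,y [0.     0.0001] gap 0.896
units [ 0.005 -0.028  3.026] wz -0.001 other 3.14
```

View pics/w1.png

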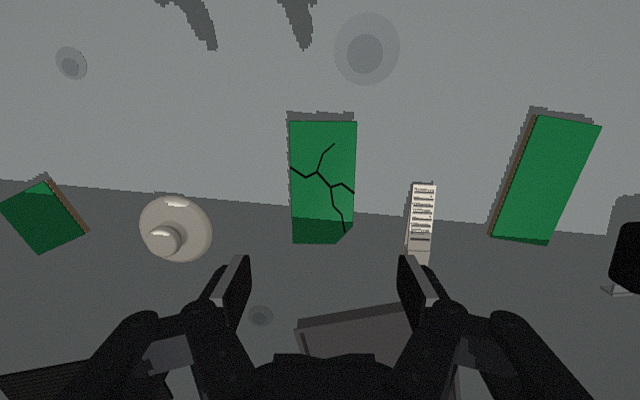

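Wrist view: cracked tile centred at (321,178) between the fingers, white strip (420,225) clear of them. Descending.

Request:
{"name": "jog_arm", "arguments": {"targets": [[[0, -0.03, 0.7], [0, 0, 0], 0.1], [[0, 0, 0.7], [0, 0, 0], 0.1], [[0, 0, 0.7], [0, 0, 0], 0.1], [[0, 0, 0.5], [0, 0, 0], 0.1], [[0, 0, 0.3], [0, 0, 0], 0.1], [[0, 0, 0.08], [0, 0, 0], 0.1], [[0, 0, 0], [0, 0, 0], 0.1]]}}

```text
clock: 2.55
eef_pos: [0.4215, 0.1661, 0.0027]
ee_rot: [0.0, 0.056, 0.998, 0.0]
ft_force: [1.2, -0.4, 0.2]
finger_gap: 0.897
gripper_force: 0.0
```

```bash
python3 - <<'E'
from h import *
p,d,c=shot('wrist','w2.png'); plan(421.5,165.8,-4,83.2); print(readout.state()['ft_force'])
E
```

```text
t 2.6 pos [421.7 166.2   2.9] yaw 83.6 tiltx,y [0.001  0.0005] gap 0.899
units [ 0.003 -0.008  0.139] wz 0.006 other -3.135
[0.10499337 0.08338298 1.24551735]
```

View pics/w2.png

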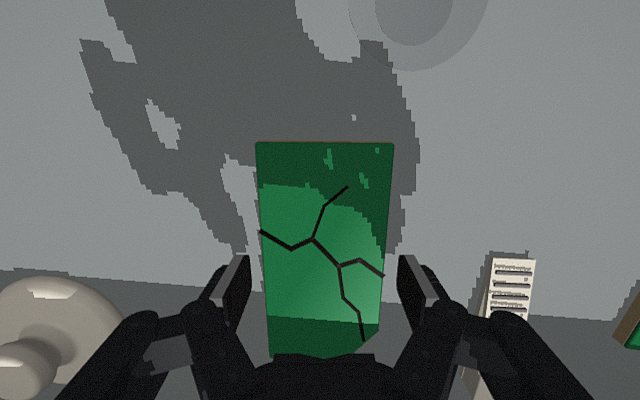

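Open fingers straddle the tile evenly (tips at (235,255) and (410,255)). Going down about 8 mm more, gently, then closing.

Request:
{"name": "jog_arm", "arguments": {"targets": [[[0, 0, 0.08], [0, 0, 0], 0.1], [[0, 0, 0.08], [0, 0, 0], 0.1], [[0, 0, 0], [0, 0, 0], 0.1], [[0, 0, 0], [0, 0, 0], 0.4], [[0, 0, 0], [0, 0, 0], 0.4], [[0, 0, 0], [0, 0, 0], 0.4]], "newtons": 40}}

```text
clock: 3.35
eef_pos: [0.4212, 0.1659, -0.0054]
ee_rot: [0.0, 0.056, 0.998, 0.0]
ft_force: [-1.3, -1.1, 5.3]
finger_gap: 0.748
gripper_force: 43.8
```

Request:
{"name": "jog_arm", "arguments": {"targets": [[[0, 0, -0.1], [0, 0, 0], 0.4], [[0, 0, -0.5], [0, 0, 0], 0.4], [[0, 0, -0.7], [0, 0, 0], 0.4], [[0, 0, -0.4], [0, 0, -0.1], 0.4], [[0, 0, 0], [0, 0, -0.1], 0.4], [[0, 0, 0], [0, 0, 0], 0.4]]}}

```text
clock: 4.1
eef_pos: [0.4211, 0.1659, 0.0796]
ee_rot: [0.0, -0.044, 0.999, 0.0]
ft_force: [-0.3, 0.3, -1.2]
finger_gap: 0.745
gripper_force: 45.2
```

```bash
python3 - <<'E'
from h import *
p,d,c=shot('wrist','w3.png'); plan(660.5,208,-1.5,95.5)
P=cloud(c,d); zz=(P[...,2]>.013)&(P[...,2]<.027)&(P[...,0]>.5)&(d>0)
for n in('scene',):
    p,d,c=shot(n,'s3.png')
    H=cv2.cvtColor(p,cv2.COLOR_BGR2HSV); P=cloud(c,d)
    print(rects(c,green(p),.09,100))
    m=(P[...,2]>.018)&(P[...,2]<.026)&(P[...,0]>.52)&(P[...,0]<.8)&(P[...,1]>.08)&(P[...,1]<.34)
    q=P[m][:,:2]; print(m.sum(), cv2.minAreaRect((q*1000).astype(np.float32)))
E
```

```text
t 4.15 pos [421.  165.8  79.3] yaw 94.9 tiltx,y [-0.0002  0.    ] gap 0.746
units [-4.845  0.43   1.615] wz -0.01 other 3.132
[[np.float64(219.5), np.float64(279.5), 500.0, -416.1, 174.2, 55.4, -7.6], [np.float64(288.3), np.float64(231.9), 498.1, -203.7, 55.1, 54.5, -73.2], [np.float64(359.5), np.float64(169.7), 435.2, 176.1, 86.5, 65.4, 3.4], [np.float64(393.5), np.float64(168.7), 517.6, 256.5, 110.8, 54.7, -16.3]]
357 ((634.7169799804688, 209.9741973876953), (219.9841766357422, 192.98162841796875), 5.325460433959961)
```

View pics/w3.png

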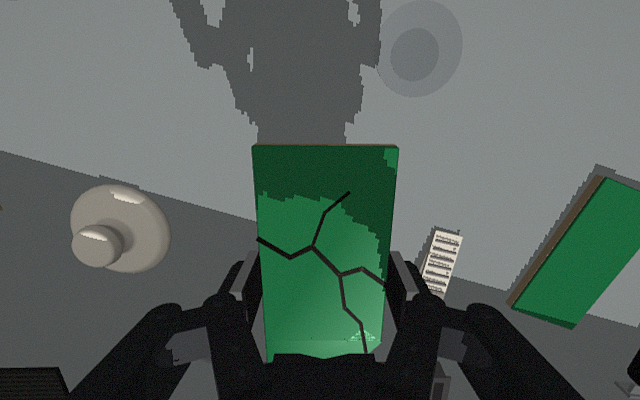

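The tile is held level between the pads (320,250). Carrying it to the tray.

Request:
{"name": "jog_arm", "arguments": {"targets": [[[-0.8, 0.07, 0], [0, 0, 0], 0.4], [[-0.97, 0.08, 0], [0, 0, 0], 0.4], [[-0.97, 0.09, 0], [0, 0, 0], 0.4], [[-0.97, 0.09, 0], [0, 0, 0], 0.4], [[-0.97, 0.09, 0], [0, 0, 0], 0.4], [[-0.16, 0.01, 0.3], [0, 0, 0], 0.4], [[0, 0, 0.5], [0, 0, 0], 0.4], [[0, 0, 0.4], [0, 0, 0], 0.4], [[0, 0, 0.2], [0, 0, 0], 0.4], [[0, 0, 0.13], [0, 0, 0], 0.4], [[0, 0, 0], [0, 0, 0], 0.4]]}}

```text
clock: 5.58
eef_pos: [0.6603, 0.2087, 0.0028]
ee_rot: [-0.0, -0.044, 0.999, 0.0]
ft_force: [-0.0, 0.0, -2.4]
finger_gap: 0.748
gripper_force: 45.1
```

```bash
python3 - <<'E'
from h import *
plan(661,208,-2,95.5); print(readout.state()['ft_force'])
E
```

```text
t 5.58 pos [660.3 208.7   2.8] yaw 95.1 tiltx,y [-0.0001  0.    ] gap 0.748
units [-0.013 -0.015  0.097] wz -0.008 other 3.134
[-0.03534174  0.00746425 -2.35369051]
```

Request:
{"name": "jog_arm", "arguments": {"targets": [[[0, 0, 0.06], [0, 0, 0], 0.4], [[0, 0, 0.04], [0, 0, 0], 0.4], [[0, 0, 0], [0, 0, 0], 0.4], [[0, 0, 0], [0, 0, 0], 0.1], [[0, 0, 0], [0, 0, 0], 0.1], [[0, 0, -0.3], [0, 0, 0], 0.1], [[0, 0, -0.8], [0, 0, 0], 0.1], [[0, 0, -0.9], [0, 0, 0], 0.1], [[0, 0, -0.5], [0, 0, 0], 0.1], [[0, 0, 0], [0, 0, 0], 0.1]]}}

```text
clock: 6.82
eef_pos: [0.6621, 0.2092, 0.1268]
ee_rot: [0.003, -0.044, 0.999, 0.001]
ft_force: [0.3, -0.0, -0.6]
finger_gap: 0.9
gripper_force: 0.0
```

```bash
python3 - <<'E'
from h import *
plan(424.5,-375.5,150,82.7)
p,d,c=shot('wrist')
for r in rects(c,green(p),.013): print(r)
M=cv2.cvtColor(p,cv2.COLOR_BGR2HSV)
E
```

```text
t 6.83 pos [662.1 209.2 126.8] yaw 95.0 tiltx,y [0.0056 0.0023] gap 0.9
units [  5.76  -11.23   -0.517] wz 0.215 other -2.926
[np.float64(321.7), np.float64(182.0), 660.8, 207.9, 128.5, 64.4, 4.5]
[np.float64(559.9), np.float64(10.9), 507.1, 372.0, 68.6, 25.3, -85.0]
```

Request:
{"name": "jog_arm", "arguments": {"targets": [[[0.48, -0.936, -0.04], [0, 0, 0], 0.1], [[0.48, -0.936, -0.04], [0, 0, 0], 0.1], [[0.48, -0.936, -0.04], [0, 0, 0], 0.1], [[0.48, -0.936, -0.04], [0, 0, 0], 0.1], [[0.48, -0.936, -0.04], [0, 0, 0], 0.1], [[0.48, -0.936, -0.04], [0, 0, 0], 0.1], [[0.48, -0.936, -0.04], [0, 0, 0], 0.1], [[0.48, -0.936, -0.04], [0, 0, 0], 0.1], [[0.48, -0.936, -0.04], [0, 0, 0], 0.1], [[0.48, -0.936, -0.04], [0, 0, 0], 0.1], [[0.48, -0.936, -0.04], [0, 0, 0], 0.1], [[0.48, -0.936, -0.04], [0, 0, 0], 0.1]]}}

```text
clock: 8.38
eef_pos: [0.4216, -0.3771, 0.1459]
ee_rot: [-0.001, -0.044, 0.999, 0.001]
ft_force: [-0.4, 0.1, 0.5]
finger_gap: 0.9
gripper_force: 0.0
```

Request:
{"name": "jog_arm", "arguments": {"targets": [[[0, 0, 0], [0, 0, 0.108], 0.1], [[0, 0, 0], [0, 0, 0.108], 0.1], [[0, 0, 0], [0, 0, 0], 0.1], [[0, 0, 0], [0, 0, 0], 0.1]]}}

```text
clock: 8.88
eef_pos: [0.4228, -0.3757, 0.1462]
ee_rot: [-0.0, 0.062, 0.998, 0.0]
ft_force: [1.0, -1.0, -0.2]
finger_gap: 0.898
gripper_force: 0.0
```

```bash
python3 - <<'E'
from h import *
p,d,c=shot('wrist')
for r in rects(c,green(p),.01): print(r)
plan(424.5,-375.5,-5,82.7)
E
```

```text
[np.float64(570.5), np.float64(157.3), 424.4, -136.5, 64.6, 64.1, -72.8]
[np.float64(323.6), np.float64(176.9), 426.3, -376.7, 199.0, 64.3, -7.6]
t 8.93 pos [ 422.9 -375.7  146.4] yaw 82.8 tiltx,y [-0.0006  0.0005] gap 0.898
units [-0.033  0.008  3.028] wz 0.002 other -3.14
```

Request:
{"name": "jog_arm", "arguments": {"targets": [[[-0.06, -0.01, 0.7], [0, 0, 0], 0.1], [[0, 0, 0.8], [0, 0, 0], 0.1], [[0, 0, 0.8], [0, 0, 0], 0.1], [[0, 0, 0.4], [0, 0, 0], 0.1], [[0, 0, 0.2], [0, 0, 0], 0.1], [[0, 0, 0.1], [0, 0, 0], 0.1], [[0, 0, 0.03], [0, 0, 0], 0.1], [[0, 0, 0], [0, 0, 0], 0.4], [[0, 0, 0], [0, 0, 0], 0.4], [[0, 0, 0], [0, 0, 0], 0.4]], "newtons": 60}}

```text
clock: 10.18
eef_pos: [0.4263, -0.3772, -0.0035]
ee_rot: [0.001, 0.064, 0.998, -0.0]
ft_force: [-1.6, 0.7, 4.7]
finger_gap: 0.74
gripper_force: 65.9
```

Request:
{"name": "jog_arm", "arguments": {"targets": [[[0, 0, -0.1], [0, 0, 0], 0.4], [[0, 0, -0.4], [0, 0, 0], 0.4], [[0, 0, -0.7], [0, 0, 0], 0.4], [[0, 0, -0.6], [0, 0, 0.167], 0.4], [[0, 0, -0.2], [0, 0, 0.167], 0.4], [[0, 0, 0], [0, 0, 0.167], 0.4], [[0, 0, 0], [0, 0, 0.167], 0.4], [[0, 0, 0], [0, 0, 0.167], 0.4], [[0, 0, 0], [0, 0, 0.167], 0.4], [[0, 0, 0], [0, 0, 0.167], 0.4], [[0, 0, 0], [0, 0, 0.167], 0.4], [[0, 0, 0], [0, 0, 0], 0.4]]}}

```text
clock: 11.68
eef_pos: [0.4259, -0.3766, 0.0954]
ee_rot: [-0.0, 0.668, 0.744, -0.0]
ft_force: [-0.6, -0.2, -2.1]
finger_gap: 0.738
gripper_force: 66.7
```

```bash
python3 - <<'E'
from h import *
p,d,c=shot('wrist','w4.png'); plan(669,-191,100,6.3); s=readout.state(); print(s['joint_pos'].round(2))
print(rects(c,green(p),s['eef_pos'][2]+.0135))
p,d,c=shot('scene'); H=cv2.cvtColor(p,cv2.COLOR_BGR2HSV); print(rects(c,H[...,2]<50,.004,600))
E
```

```text
t 11.72 pos [ 425.9 -376.7   95.4] yaw 6.4 tiltx,y [-0.0002  0.    ] gap 0.734
units [ 3.153  5.243 -0.094] wz 0.001 other -3.141
[ 0.17  0.54  0.63  1.9  -0.42  0.84  1.13]
[[np.float64(323.7), np.float64(202.0), 425.0, -356.9, 161.7, 64.5, -84.0]]
[[np.float64(342.5), np.float64(289.5), 670.2, -189.9, 219.8, 88.6, -83.8], [np.float64(204.8), np.float64(223.4), 172.0, -265.8, 377.3, 101.5, -5.4]]
```

View pics/w4.png

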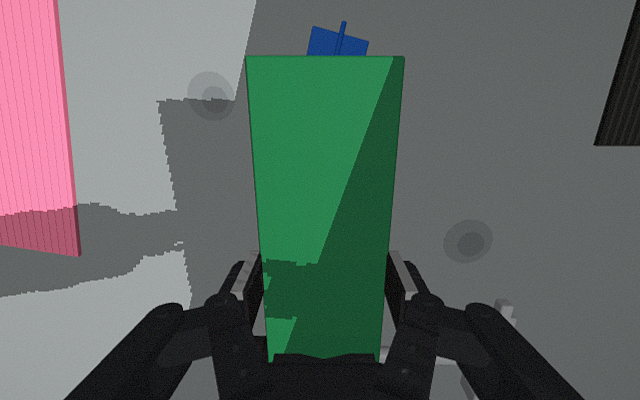

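Long tile level, gripped at its middle (320,270); base (337,42) well below. Moving over the mat.

Request:
{"name": "jog_arm", "arguments": {"targets": [[[0.38, 0.63, 0], [0, 0, 0], 0.4], [[0.45, 0.75, 0], [0, 0, 0], 0.4], [[0.46, 0.76, 0], [0, 0, 0], 0.4], [[0.46, 0.76, 0], [0, 0, 0], 0.4], [[0.46, 0.76, 0], [0, 0, 0], 0.4], [[0.46, 0.76, 0], [0, 0, 0], 0.4], [[0.45, 0.75, 0], [0, 0, 0], 0.4], [[0.04, 0.07, 0.4], [0, 0, 0], 0.4], [[0, 0, 0.6], [0, 0, 0], 0.4], [[0, 0, 0.4], [0, 0, 0], 0.4], [[0, 0, 0.2], [0, 0, 0], 0.4], [[0, 0, 0], [0, 0, 0], 0.4]]}}

```text
clock: 13.28
eef_pos: [0.669, -0.1923, 0.0148]
ee_rot: [-0.0, 0.668, 0.744, -0.0]
ft_force: [0.2, -0.3, -1.3]
finger_gap: 0.739
gripper_force: 66.7
```

```bash
python3 - <<'E'
from h import *
plan(669.5,-191,1,6.3)
p,d,c=shot('side'); z=readout.state()['eef_pos'][2]+.0135; print(rects(c,green(p),z))
E
```

```text
t 13.28 pos [ 669.  -192.3   14.8] yaw 6.1 tiltx,y [-0.0009  0.0002] gap 0.739
units [0.025 0.013 0.277] wz -0.003 other 3.138
[[np.float64(414.8), np.float64(258.1), 671.6, -223.1, 131.7, 62.2, -85.0], [np.float64(311.0), np.float64(243.9), 419.1, -152.2, 58.2, 55.9, 17.9], [np.float64(367.6), np.float64(154.3), 652.9, 188.5, 121.3, 54.1, 5.0], [np.float64(294.7), np.float64(126.7), 440.1, 359.1, 122.1, 51.3, -16.1]]
```

Request:
{"name": "jog_arm", "arguments": {"targets": [[[0.02, 0.01, 0.16], [0, 0, 0], 0.4], [[0, 0, 0.1], [0, 0, 0], 0.4], [[0, 0, 0.02], [0, 0, 0], 0.4], [[0, 0, 0], [0, 0, 0], 0.4], [[0, 0, 0], [0, 0, 0], 0.1], [[0, 0, 0], [0, 0, 0], 0.1], [[0, 0, -0.3], [0, 0, 0], 0.1], [[0, 0, -0.8], [0, 0, 0], 0.1], [[0, 0, -0.9], [0, 0, 0], 0.1], [[0, 0, -0.6], [0, 0, 0], 0.1], [[0, 0, -0.4], [0, 0, 0], 0.1], [[0, 0, 0], [0, 0, 0], 0.1]]}}

```text
clock: 14.82
eef_pos: [0.6707, -0.1912, 0.1532]
ee_rot: [0.001, 0.668, 0.744, 0.001]
ft_force: [-0.4, 0.1, -0.9]
finger_gap: 0.898
gripper_force: 0.0
```

```bash
python3 - <<'E'
from h import *
plan(445,387,150,74)
p,d,c=shot('wrist','w5.png'); print(rects(c,green(p),.014)); H=cv2.cvtColor(p,cv2.COLOR_BGR2HSV); 
m=((H[...,2]<60)|green(p))&(np.mgrid[:400,:640][0]<250); print(rects(c,m,.004,1500))
E
```

```text
t 14.82 pos [ 670.7 -191.2  153.2] yaw 6.1 tiltx,y [ 0.003  -0.0004] gap 0.898
units [11.98  -3.252  0.046] wz -1.185 other 1.957
[[np.float64(322.4), np.float64(172.5), 671.1, -189.9, 199.3, 65.2, -84.2], [np.float64(64.9), np.float64(99.5), 428.7, -135.1, 64.4, 63.2, 17.1]]
[[np.float64(322.7), np.float64(155.7), 669.6, -174.0, 187.0, 89.7, -83.7], [np.float64(64.9), np.float64(99.5), 420.4, -136.0, 66.7, 65.4, 17.2]]
```

View pics/w5.png

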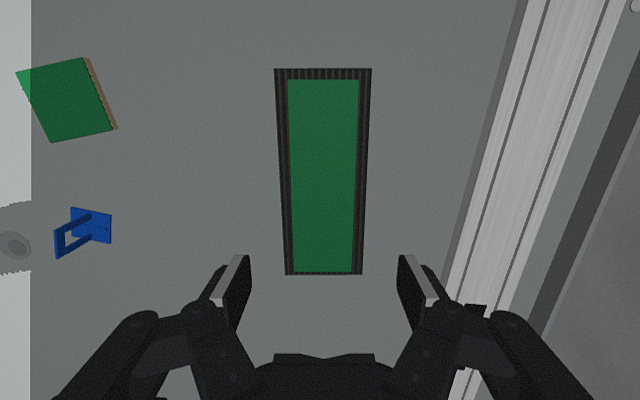

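Long tile sits centred on the mat (323,172), rim even on both sides. Next, the medium tile.

Request:
{"name": "jog_arm", "arguments": {"targets": [[[0.998, -0.271, 0], [0, 0, 0], 0.1], [[0.998, -0.271, 0], [0, 0, 0], 0.1], [[0.998, -0.271, 0], [0, 0, 0], 0.1], [[0.998, -0.271, 0], [0, 0, 0], 0.1], [[0.998, -0.271, 0], [0, 0, 0], 0.1], [[0.998, -0.271, 0], [0, 0, 0], 0.1], [[0.998, -0.271, 0], [0, 0, 0], 0.1], [[0.998, -0.271, 0], [0, 0, 0], 0.1], [[0.998, -0.271, 0], [0, 0, 0], 0.1], [[0.998, -0.271, 0], [0, 0, 0], 0.1], [[0.998, -0.271, 0], [0, 0, 0], 0.1], [[0.998, -0.271, 0], [0, 0, 0], 0.1]]}}

```text
clock: 16.38
eef_pos: [0.4427, 0.3881, 0.1497]
ee_rot: [0.0, 0.668, 0.744, -0.001]
ft_force: [-0.1, -0.3, 0.7]
finger_gap: 0.902
gripper_force: 0.0
```

Request:
{"name": "jog_arm", "arguments": {"targets": [[[0, 0, 0], [0, 0, -0.169], 0.1], [[0, 0, 0], [0, 0, -0.169], 0.1], [[0, 0, 0], [0, 0, -0.169], 0.1], [[0, 0, 0], [0, 0, -0.169], 0.1], [[0, 0, 0], [0, 0, -0.169], 0.1], [[0, 0, 0], [0, 0, -0.169], 0.1], [[0, 0, 0], [0, 0, -0.169], 0.1], [[0, 0, 0], [0, 0, 0], 0.1], [[0, 0, 0], [0, 0, 0], 0.1]]}}

```text
clock: 17.5
eef_pos: [0.4439, 0.3867, 0.1504]
ee_rot: [-0.0, 0.142, 0.99, -0.001]
ft_force: [-0.5, -0.7, 0.5]
finger_gap: 0.897
gripper_force: 0.0
```

```bash
python3 - <<'E'
from h import *
p,d,c=shot('wrist','w6.png')
for r in rects(c,green(p),.01): print(r)
plan(445,387,-5,74.1); print(readout.state()['joint_pos'].round(2))
E
```

```text
[np.float64(247.2), np.float64(350.9), 624.5, 233.6, 55.8, 4.7, 2.8]
[np.float64(325.5), np.float64(181.3), 445.7, 387.7, 128.6, 64.4, -16.1]
t 17.55 pos [444.  386.9 150.6] yaw 73.7 tiltx,y [-0.0007 -0.0009] gap 0.906
units [-0.02   0.011  3.112] wz -0.006 other 3.135
[-1.05  0.44  0.34  1.79 -0.18  0.94  0.65]
```

View pics/w6.png

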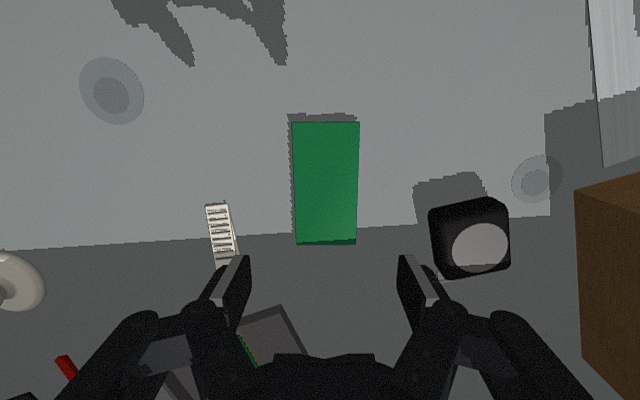

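Medium tile whole and centred (325,181); tape measure (468,240) and strip (221,232) leave finger room.

Request:
{"name": "jog_arm", "arguments": {"targets": [[[-0.03, 0.02, 0.7], [0, 0, 0], 0.1], [[0, 0, 0.8], [0, 0, 0], 0.1], [[0, 0, 0.8], [0, 0, 0], 0.1], [[0, 0, 0.45], [0, 0, 0], 0.1], [[0, 0, 0.2], [0, 0, 0], 0.1], [[0, 0, 0.1], [0, 0, 0], 0.1], [[0, 0, 0.04], [0, 0, 0], 0.1], [[0, 0, 0], [0, 0, 0], 0.4], [[0, 0, 0], [0, 0, 0], 0.4], [[0, 0, 0], [0, 0, 0], 0.4]], "newtons": 45}}

```text
clock: 18.8
eef_pos: [0.4464, 0.3881, -0.0021]
ee_rot: [0.0, 0.14, 0.99, 0.001]
ft_force: [-1.7, -1.3, 6.3]
finger_gap: 0.742
gripper_force: 50.0
```

Request:
{"name": "jog_arm", "arguments": {"targets": [[[0, 0, -0.1], [0, 0, 0], 0.4], [[0, 0, -0.4], [0, 0, 0], 0.4], [[0, 0, -0.8], [0, 0, 0], 0.4], [[0, 0, -0.7], [0, 0, 0.17], 0.4], [[0, 0, -0.4], [0, 0, 0.17], 0.4], [[0, 0, 0], [0, 0, 0.17], 0.4], [[0, 0, 0], [0, 0, 0.17], 0.4], [[0, 0, 0], [0, 0, 0.17], 0.4], [[0, 0, 0], [0, 0, 0.17], 0.4], [[0, 0, 0], [0, 0, 0.17], 0.4], [[0, 0, 0], [0, 0, 0], 0.4]]}}

```text
clock: 20.18
eef_pos: [0.4459, 0.388, 0.1178]
ee_rot: [-0.0, 0.67, 0.742, 0.0]
ft_force: [-0.6, -0.3, -1.3]
finger_gap: 0.741
gripper_force: 50.0
```

```bash
python3 - <<'E'
from h import *
p,d,c=shot('wrist'); plan(671,-190.3,115,5.8); s=readout.state()
print(rects(c,green(p),s['eef_pos'][2]+.013))
E
```

```text
t 20.23 pos [445.9 388.  117.6] yaw 6.0 tiltx,y [0.0004 0.0007] gap 0.741
units [-11.97    3.278   0.047] wz 0.003 other -3.139
[[np.float64(451.1), np.float64(375.7), 532.5, 326.5, 23.8, 21.8, -84.3], [np.float64(545.7), np.float64(354.2), 581.4, 345.7, 23.7, 5.3, -39.9], [np.float64(323.8), np.float64(247.4), 446.8, 390.2, 127.7, 64.2, -84.2]]
```

Request:
{"name": "jog_arm", "arguments": {"targets": [[[-0.9, 0.27, 0], [0, 0, 0], 0.4], [[-1, 0.273, 0], [0, 0, 0], 0.4], [[-1, 0.273, 0], [0, 0, 0], 0.4], [[-1, 0.273, 0], [0, 0, 0], 0.4], [[-1, 0.273, 0], [0, 0, 0], 0.4], [[-1, 0.273, 0], [0, 0, 0], 0.4], [[-1, 0.273, 0], [0, 0, 0], 0.4], [[-1, 0.273, 0], [0, 0, 0], 0.4], [[-1, 0.273, 0], [0, 0, 0], 0.4], [[-1, 0.273, 0], [0, 0, 0], 0.4], [[-1, 0.273, 0], [0, 0, 0], 0.4], [[-1, 0.273, 0], [0, 0, 0], 0.4]]}}

```text
clock: 21.72
eef_pos: [0.6687, -0.1896, 0.1173]
ee_rot: [-0.0, 0.669, 0.743, 0.0]
ft_force: [0.1, -0.8, -1.1]
finger_gap: 0.737
gripper_force: 50.0
```

Request:
{"name": "jog_arm", "arguments": {"targets": [[[-0.1, 0, 0.4], [0, 0, 0], 0.4], [[0, 0, 0.6], [0, 0, 0], 0.4], [[0, 0, 0.5], [0, 0, 0], 0.4], [[0, 0, 0.2], [0, 0, 0], 0.4], [[0, 0, 0], [0, 0, 0], 0.4], [[0, 0, 0], [0, 0, 0], 0.4]]}}

```text
clock: 22.48
eef_pos: [0.6694, -0.1931, 0.033]
ee_rot: [0.001, 0.671, 0.742, 0.0]
ft_force: [-0.7, -0.5, -1.8]
finger_gap: 0.742
gripper_force: 50.0
```

```bash
python3 - <<'E'
from h import *
plan(670.5,-191.5,11.5,5.8)
E
```

```text
t 22.48 pos [ 669.4 -193.1   33. ] yaw 5.8 tiltx,y [ 0.0016 -0.0003] gap 0.742
units [0.03  0.024 0.43 ] wz -0.0 other 3.141
```

Request:
{"name": "jog_arm", "arguments": {"targets": [[[0.03, 0.02, 0.2], [0, 0, 0], 0.4], [[0, 0, 0.15], [0, 0, 0], 0.4], [[0, 0, 0.07], [0, 0, 0], 0.4], [[0, 0, 0], [0, 0, 0], 0.4], [[0, 0, 0], [0, 0, 0], 0.4]]}}

```text
clock: 23.1
eef_pos: [0.6694, -0.1908, 0.0119]
ee_rot: [-0.001, 0.671, 0.742, 0.0]
ft_force: [-4.5, 3.7, 11.3]
finger_gap: 0.74
gripper_force: 51.4
```

Contact is felt (about 11 N). Releasing and lifting.

Request:
{"name": "jog_arm", "arguments": {"targets": [[[0, 0, 0], [0, 0, 0], 0.1], [[0, 0, 0], [0, 0, 0], 0.1], [[0, 0, 0], [0, 0, 0], 0.1], [[0, 0, -0.3], [0, 0, 0], 0.1], [[0, 0, -0.7], [0, 0, 0], 0.1], [[0, 0, -0.9], [0, 0, 0], 0.1], [[0, 0, -0.6], [0, 0, 0], 0.1], [[0, 0, -0.3], [0, 0, 0], 0.1], [[0, 0, 0], [0, 0, 0], 0.1], [[0, 0, 0], [0, 0, 0], 0.1]]}}

```text
clock: 24.35
eef_pos: [0.6689, -0.1909, 0.1494]
ee_rot: [-0.001, 0.671, 0.742, -0.0]
ft_force: [-0.1, 0.5, 0.4]
finger_gap: 0.903
gripper_force: 0.0
```

```bash
python3 - <<'E'
from h import *
p,d,c=shot('wrist','w7.png')
plan(423.5,-136,150,17.3)
print(rects(c,green(p),.024)); P=cloud(c,d)
v,u=np.where(green(p)&(P[...,2]>.019)&(P[...,0]>.6)&(d>0)); print('top rows',v.min(),v.max(),'z med',np.median(P[v,u,2]))
m=np.zeros((400,640),bool); m[v,u]=1; print(rects(c,m,.024))
E
```

```text
t 24.4 pos [ 668.8 -191.   149.2] yaw 5.7 tiltx,y [-0.0024  0.0006] gap 0.901
units [ 1.584e+00 -4.771e+00 -4.000e-03] wz -0.202 other 2.94
[[np.float64(324.5), np.float64(174.1), 670.2, -187.2, 192.9, 65.0, -84.2], [np.float64(65.3), np.float64(102.1), 437.2, -134.1, 62.0, 60.9, 17.3]]
top rows 121 371 z med 0.024691094379675066
[[np.float64(324.6), np.float64(183.8), 670.5, -190.0, 129.5, 64.8, -84.2]]
```

View pics/w7.png

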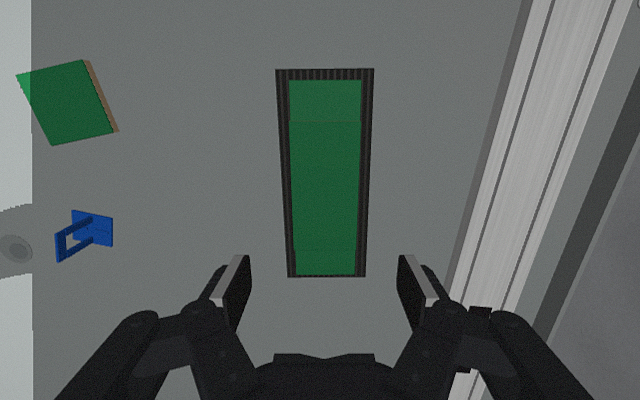

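Medium tile (325,184) sits square and centred on the long one. Now the square tile.

Request:
{"name": "jog_arm", "arguments": {"targets": [[[0.264, -0.795, 0], [0, 0, 0], 0.1], [[0.264, -0.795, 0], [0, 0, 0], 0.1], [[0.264, -0.795, 0], [0, 0, 0], 0.1], [[0.264, -0.795, 0], [0, 0, 0], 0.1], [[0.264, -0.795, 0], [0, 0, 0], 0.1], [[0.264, -0.795, 0], [0, 0, 0], 0.1], [[0, 0, 0], [0, 0, -0.101], 0.1], [[0, 0, 0], [0, 0, -0.101], 0.1], [[0, 0, 0], [0, 0, 0], 0.1], [[0, 0, 0], [0, 0, 0], 0.1]]}}

```text
clock: 25.65
eef_pos: [0.4241, -0.1365, 0.1504]
ee_rot: [-0.0, 0.594, 0.805, -0.0]
ft_force: [0.5, -0.7, 0.3]
finger_gap: 0.904
gripper_force: 0.0
```

```bash
python3 - <<'E'
from h import *
p,d,c=shot('wrist','w8.png')
for r in rects(c,green(p),.01): print(r)
plan(423.5,-136,-5,17.3)
E
```

```text
[np.float64(532.2), np.float64(264.7), 676.7, -163.7, 145.8, 76.6, -84.1]
[np.float64(323.4), np.float64(183.9), 424.4, -135.5, 64.3, 64.2, 17.1]
t 25.7 pos [ 424.1 -136.5  150.4] yaw 17.2 tiltx,y [-0.0008 -0.0002] gap 0.894
units [ 0.013 -0.007  3.109] wz -0.002 other 3.14
```

View pics/w8.png

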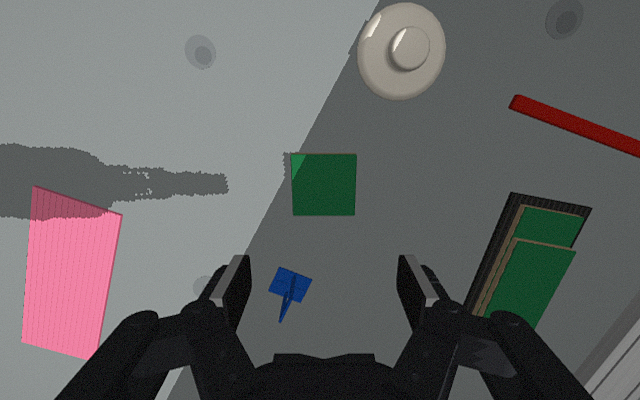

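Square tile centred (323,184); blue base (288,290) and grout tool (402,48) both well outside the fingers' band.

Request:
{"name": "jog_arm", "arguments": {"targets": [[[-0.01, 0.01, 0.7], [0, 0, 0], 0.1], [[0, 0, 0.8], [0, 0, 0], 0.1], [[0, 0, 0.8], [0, 0, 0], 0.1], [[0, 0, 0.45], [0, 0, 0], 0.1], [[0, 0, 0.2], [0, 0, 0], 0.1], [[0, 0, 0.1], [0, 0, 0], 0.1], [[0, 0, 0.03], [0, 0, 0], 0.1], [[0, 0, 0], [0, 0, 0], 0.4], [[0, 0, 0], [0, 0, 0], 0.4], [[0, 0, 0], [0, 0, 0], 0.4]], "newtons": 40}}

```text
clock: 26.95
eef_pos: [0.4255, -0.1368, -0.0023]
ee_rot: [0.001, 0.593, 0.805, 0.001]
ft_force: [-1.4, 0.4, 7.5]
finger_gap: 0.744
gripper_force: 42.8
```

Request:
{"name": "jog_arm", "arguments": {"targets": [[[0, 0, -0.1], [0, 0, 0], 0.4], [[0, 0, -0.4], [0, 0, 0], 0.4], [[0, 0, -0.8], [0, 0, 0], 0.4], [[0, 0, -0.7], [0, 0, 0.1], 0.4], [[0, 0, -0.4], [0, 0, 0.1], 0.4], [[0, 0, 0], [0, 0, 0], 0.4], [[0, 0, 0], [0, 0, 0], 0.4]]}}

```text
clock: 27.82
eef_pos: [0.4247, -0.1363, 0.1163]
ee_rot: [-0.0, 0.669, 0.743, 0.0]
ft_force: [0.5, -0.7, -1.6]
finger_gap: 0.745
gripper_force: 44.6
```

```bash
python3 - <<'E'
from h import *
p,d,c=shot('wrist'); plan(670.5,-190,118,5.8); s=readout.state()
print(rects(c,green(p),s['eef_pos'][2]+.013))
E
```

```text
t 27.88 pos [ 424.4 -136.4  116.1] yaw 6.0 tiltx,y [-0.0011  0.0003] gap 0.743
units [-1.578  4.783 -0.044] wz 0.003 other -3.139
[[np.float64(323.6), np.float64(261.1), 425.6, -133.8, 64.7, 64.2, -83.9], [np.float64(573.7), np.float64(256.0), 554.6, -125.6, 105.8, 40.7, -84.1]]
```

Request:
{"name": "jog_arm", "arguments": {"targets": [[[-0.22, 0.7, 0], [0, 0, 0], 0.4], [[-0.27, 0.82, 0], [0, 0, 0], 0.4], [[-0.27, 0.82, 0], [0, 0, 0], 0.4], [[-0.27, 0.82, 0], [0, 0, 0], 0.4], [[-0.27, 0.82, 0], [0, 0, 0], 0.4], [[-0.26, 0.8, 0], [0, 0, 0], 0.4], [[0, 0, 0.4], [0, 0, 0], 0.4], [[0, 0, 0.6], [0, 0, 0], 0.4], [[0, 0, 0.4], [0, 0, 0], 0.4], [[0, 0, 0.15], [0, 0, 0], 0.4], [[0, 0, 0], [0, 0, 0], 0.4], [[0, 0, 0], [0, 0, 0], 0.4]]}}

```text
clock: 29.38
eef_pos: [0.6713, -0.1902, 0.0404]
ee_rot: [0.001, 0.67, 0.742, 0.0]
ft_force: [0.4, -0.2, -1.1]
finger_gap: 0.745
gripper_force: 44.6
```

```bash
python3 - <<'E'
from h import *
plan(670,-191,21.5,5.8)
E
```

```text
t 29.38 pos [ 671.3 -190.2   40.4] yaw 5.9 tiltx,y [ 0.0016 -0.0003] gap 0.745
units [-0.013 -0.028  0.378] wz 0.001 other -3.141
```

Request:
{"name": "jog_arm", "arguments": {"targets": [[[-0.01, -0.02, 0.18], [0, 0, 0], 0.4], [[0, 0, 0.12], [0, 0, 0], 0.4], [[0, 0, 0.06], [0, 0, 0], 0.4], [[0, 0, 0], [0, 0, 0], 0.4], [[0, 0, 0], [0, 0, 0], 0.4]]}}

```text
clock: 30.0
eef_pos: [0.6694, -0.1904, 0.0219]
ee_rot: [-0.0, 0.67, 0.742, 0.0]
ft_force: [-3.5, 2.0, 5.5]
finger_gap: 0.744
gripper_force: 45.3
```

Request:
{"name": "jog_arm", "arguments": {"targets": [[[0, 0, 0], [0, 0, 0], 0.1], [[0, 0, 0], [0, 0, 0], 0.1], [[0, 0, 0], [0, 0, 0], 0.1], [[0, 0, -0.3], [0, 0, 0], 0.1], [[0, 0, -0.7], [0, 0, 0], 0.1], [[0, 0, -0.9], [0, 0, 0], 0.1], [[0, 0, -0.6], [0, 0, 0], 0.1], [[0, 0, -0.3], [0, 0, 0], 0.1], [[0, 0, 0], [0, 0, 0], 0.1], [[0, 0, 0], [0, 0, 0], 0.1]]}}

```text
clock: 31.25
eef_pos: [0.6691, -0.1901, 0.1599]
ee_rot: [-0.001, 0.67, 0.742, -0.0]
ft_force: [-0.6, 1.2, -0.3]
finger_gap: 0.899
gripper_force: 0.0
```

```bash
python3 - <<'E'
from h import *
p,d,c=shot('wrist','w9.png'); P=cloud(c,d)
for lo,zt in((.029,.034),(.019,.024),(.009,.014)):
    m=green(p)&(P[...,2]>lo)&(P[...,0]>.6)&(d>0); print(zt,rects(c,m,zt))
p,d,c=shot('side','side9.png'); print(rects(c,green(p),.01))
H=cv2.cvtColor(p,cv2.COLOR_BGR2HSV); print('base',rects(c,(H[...,0]>105)&(H[...,0]<130)&(H[...,1]>150),0,60))
E
```

```text
0.034 [[np.float64(324.2), np.float64(187.9), 670.4, -188.7, 64.8, 63.5, 5.8]]
0.024 [[np.float64(324.1), np.float64(181.8), 670.6, -190.1, 129.7, 67.2, -84.2]]
0.014 [[np.float64(324.2), np.float64(173.0), 670.6, -190.4, 198.5, 69.6, -84.2]]
[[np.float64(410.7), np.float64(253.6), 675.3, -186.7, 194.6, 68.7, -84.1], [np.float64(367.6), np.float64(154.2), 660.2, 211.0, 123.4, 55.0, 5.0]]
base [[np.float64(318.0), np.float64(285.6), 421.1, -263.5, 35.1, 33.1, -8.6]]
```

View pics/w9.png

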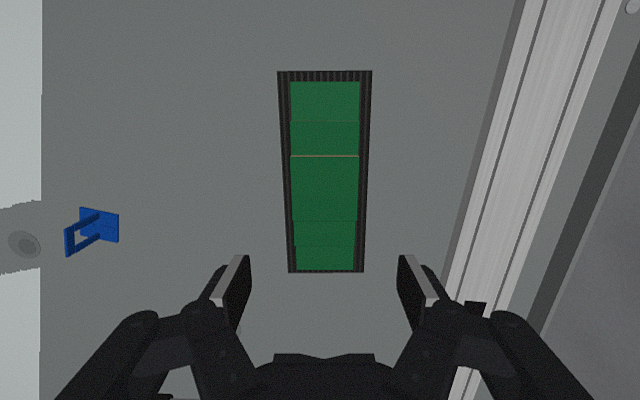

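View pics/side9.png

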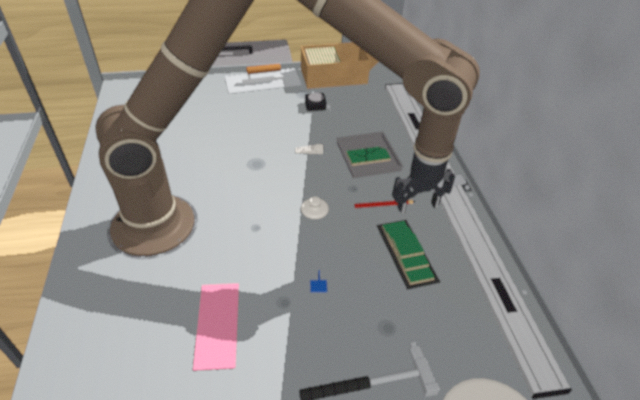

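Wrist view: three tiles stacked concentrically (324,188). Side view: stack on mat (408,254), cracked tile in tray (368,155), base, grout tool and hammer unmoved. I'll check that the top tile is level, then hand in.

```bash
python3 - <<'E'
from h import *
p,d,c=shot('wrist'); P=cloud(c,d); g=green(p)&(d>0)
Q=P[g&(abs(P[...,0]-.6704)<.025)&(abs(P[...,1]+.189)<.025)]
f=np.linalg.lstsq(np.c_[Q[:,:2]-Q[:,:2].mean(0),np.ones(len(Q))],Q[:,2],rcond=None)[0]; print(len(Q),f.round(4))
if np.hypot(*f[:2])<.04 and abs(f[2]-.034)<.003: print(env.close_job())
E
```

```text
2563 [0.0004 0.0003 0.0347]
the job is handed in; nothing more can be done
None
```

All four tiles are put away and the job is handed in at about 31 s: the three sound ones stacked on the black mat, each centred within about 2 mm by the last wrist picture, and the cracked one flat in the tray. The hammer, grout tool and blue base show no movement in the side picture, though only the base was measured; the hand-in reported no verdict.

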